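# Start the label dispenser from its button boxes

## Robot

A 7-joint arm with a two-finger parallel gripper is mounted at the origin on the work surface. World frame = base frame: x ahead of the robot, y to its left, z up, the work surface at z = 0. Lengths are in mm, angles in rad, forces in N, time in s.
With the tool pointing down it reaches from about 400 to 875 mm from the base axis. Payload 4.4 kg.
Tool frame: the origin (TCP) lies midway between the tips of the shut fingers; the grasp point (between the pads) lies 19 mm behind it; z points along the fingers, y is the line along which they close (so a half turn about z gives the same grasp; the last joint's range is limited). The gripper opens to 85 mm and grips with 20 to 120 N. Pads are 22 mm wide; open, the fingers measure 114 mm over their backs; the gripper's body (76 mm by 85 mm) begins 54 mm behind the grasp point. The pads swing forward as they close: fully open they stand 13 mm farther back than shut.
Start: joints at [1.267, 0.628, 0.038, 1.517, -0.027, 0.996, -0.02], TCP at [153.145, -631.716, 231.313] pointing down, gripper open.
Joint ranges: [-3.06, 3.06], [-0.37, 2.12], [-1.25, 1.32], [0.18, 2.47], [-1.1, 4.24], [0.23, 1.98], [-2.94, 2.94]. Speed limits (rad/s): [2.57, 2.57, 3.14, 3.14, 3.14, 3.14, 3.14].

## Interface

Orientations are given as [roll, pitch, yaw] about the fixed x, y, z axes, in that order (R = Rz(yaw) Ry(pitch) Rx(roll)).
In Python, from cell import ctrl gives the robot as it stands. The module is installed in compiled form; this text tells all that it offers.
- The arm moves only by the tool step_arm, never from a script. Its argument "commands" is one flat list of numbers, 7 for each row, row after row: the shift along the tool's x, y, z in cm, then the turn, a rotation vector about the tool's x, y, z in rad, then the opening, from 0 (shut) to 1 (fully open). A call has 1 to 10 rows; each row is the pose to reach, as a shift and turn from the pose commanded when the call began, along the tool's axes at that moment; what a row does not reach only later rows make up. A row lasts 1/10 s, in which the tool goes at most 50 mm and 8.59 degrees, less where a joint would pass 70% of its speed; a pose out of reach is approached as far as the arm can. A call with a gripper value outside its range is refused whole. The fingers move at their own pace and stop on an object; the grip force is fixed at half the most. Time passes only in rows, so rows that repeat a pose let the fingers close. It gives the time, the measured TCP pose, the force, the opening and the grip force at its end, in the units of the state.
- ctrl.read_state(): the state, without advancing time (a new reading comes with each control period).
- ctrl.get_image(name): name is "side" or "top" or "wrist"; returns a dict with "image" (420x560x3 uint8, red, green, blue), "range_z" (420x560 float32, mm along the optical axis (not along the pixel's ray), 0 where there is no reading), "vfov" (degrees; the focal length in pixels is half the picture's height over the tangent of half this angle, whatever the lens; pixels are square), "cx", "cy" (the principal point, pixels), "D" ([k1, k2, p1, p2, k3] as OpenCV has them; the pictures are not rectified), "world_to_cam" (4x4, takes a point from world to camera coordinates). Camera axes: x right, y down, z forward; pixel columns grow to the right and rows downward; lengths in mm; the calibration is good to about 2 mm. A picture is of the moment at which its call begins.
- ctrl.finish_job(): hands the job in; it is judged then, once.
The state is a dict: "clock": time; "qpos": joint angles; "qd": joint speeds; "tau": joint torques, N m; "eef_pos": TCP position; "tool_rot": TCP orientation; "force": force on the tool from outside, world axes, zero at the start; "torque": the same for the moment, N m; "width": finger opening in mm; "gripper_force": force on a finger pad.
Only numpy, scipy, OpenCV 4.12 (cv2) and the standard library are available. Lean on these libraries where they do the work, as an engineer would, in place of code of your own. Each camera call takes 0.05 s, during which the arm holds its last target. There are 200 camera calls.

## Task

Start the label dispenser from its loose button boxes, pressing with the closed fingertips: first press the ridged end of the rocker switch all the way down, then push the square key all the way in so that it stays in, and last press the large round button all the way in and let it spring back. Leave the small round button alone, do not lift, tip or shove the boxes, and leave the kraft-board tubes and lid where they are.

Things in the scene. Friction and masses are not known exactly. Their poses are not given: they have to be found in the camera images.
- rocker_box: Loose dark grey box on rubber feet, 100 (x) by 66 (y) mm, 40 mm tall, about 0.8 kg; origin at the centre of its underside, z up. On it a pale grey rocker switch (see-saw plate, 76 mm along x, 38 mm wide), hinged along the box's y axis 51 mm above the bench. The +x wing has a raised cross ridge, the other is plain. The box may be turned any way.
- rocker (a joint): Rocker angle (rad): 0 = ridged end fully up (off), 0.4 = ridged end fully down (on), hard stops at both. It starts near 0. It stays where it is left; friction only, about 2.5 N pressed on the ridge moves it.
- rocker_ridge (a point): Middle of the top of the rocker's ridge (ridge 9 mm wide, 34 mm long across the box, 28 mm from the hinge): the place to press. About 66 mm above the bench when off and about 55 mm when on, so pressing moves it about 11 mm down.
- key_box: Loose dark grey box on rubber feet, 78 by 78 mm, 40 mm tall, about 0.8 kg; origin at the centre of its underside, z up. It carries a pale grey square key, 36 by 36 mm, in the middle of its top.
- square_key (a joint): How far the square key is pushed in (m): it starts near 0 (out), 0.008 = fully in, hard stop. No spring: it stays where it is left; friction about 4 N.
- key_top (a point): Centre of the square key's flat top: about 54 mm above the bench when out, 46 mm when in.
- start_box: Loose dark grey box on rubber feet, 78 by 78 mm, 40 mm tall, about 0.8 kg; origin at the centre of its underside, z up. It carries the large pale grey round button, 50 mm across, in the middle of its top.
- start_button (a joint): How far the large round button is pressed (m): 0 = out, 0.007 = fully in, hard stop. Spring return: begins to move at 1.5 N, fully in at 5 N.
- start_top (a point): Centre of the large round button's flat top: 54 mm above the bench when out, 47 mm when in.
- stop_box: Loose dark grey box on rubber feet, 78 by 78 mm, 40 mm tall, about 0.8 kg; origin at the centre of its underside, z up. It carries the small pale grey round button, 20 mm across, in the middle of its top. Not to be pressed.
- stop_button (a joint): How far the small round button is pressed (m): 0 = out, 0.007 = in; same spring as the large one. Not to be pressed.
- tub: Bystander: closed kraft-board tub with a paper label, 68 mm across, 75 mm tall, 0.15 kg, loose, standing in the row among the boxes; origin at the centre of its underside.
- tall_tube: Bystander: closed kraft-board tube with a paper label, 72 mm across, 105 mm tall, 0.2 kg, loose, beyond the row; origin at the centre of its underside.
- loose_lid: Bystander: kraft-board lid, 74 mm across, 22 mm tall, 0.03 kg, lying loose beyond the row; origin at the centre of its underside.
Not all that is in view belongs to the job. Leave any turquoise look-alike of the start_box alone.

How it is judged (in metres and radians):
On the way, in this order (a step that is already met when the one before it is completed fails the run):
1. the rocker's ridged end is pressed down (value of joint rocker above 0.34 rad), for 0.05 s.
2. the square key is pushed in (value of joint square_key above 0.0065 m), for 0.05 s.
3. the large round button is pressed in (value of joint start_button above 0.005 m), for 0.05 s.
At the end, for the whole second after the job is handed in: The rocker's ridged end is down (above 0.34 rad of 0.4), the square key is in (above 6.5 mm of 8), both round buttons are out again (below 1.5 mm), all four boxes stand flat within 25 mm of where they were, and the tub, tube and lid stand within 25 mm of where they were, all at rest (value of joint rocker above 0.34 rad and value of joint square_key above 0.0065 m and value of joint each of start_button, stop_button below 0.0015 m and distance of each of rocker_box, key_box, start_box, stop_box, tub, tall_tube, loose_lid from where it was at the start of the episode below 0.025 m and angle between each of rocker_box, key_box, start_box, stop_box's own z axis and vertical below 0.06 rad and angle between each of tub, tall_tube, loose_lid's own z axis and vertical below 0.1 rad and linear speed of each of rocker_box, key_box, start_box, stop_box, tub, tall_tube, loose_lid below 0.02 m/s); the robot touches nothing.
It fails at once if the square key is pushed in while the rocker is not yet on (value of joint square_key above 0.004 m and value of joint rocker below 0.3 rad).
It fails at once if the large round button is pressed before the rocker is on and the square key is in (value of joint start_button above 0.0035 m and (value of joint rocker below 0.3 rad or value of joint square_key below 0.006 m)).
It fails at once if the small round button is pressed (value of joint stop_button above 0.0025 m).
It fails at once if a button box is lifted, tipped or shoved along the bench (height (world z) of any of rocker_box, key_box, start_box, stop_box above 0.012 m or angle between any of rocker_box, key_box, start_box, stop_box's own z axis and vertical above 0.2 rad or distance of any of rocker_box, key_box, start_box, stop_box from where it was at the start of the episode above 0.03 m).
It fails at once if a tub, tube or lid is lifted, knocked over or pushed away (distance of any of tub, tall_tube, loose_lid from where it was at the start of the episode above 0.03 m or angle between any of tub, tall_tube, loose_lid's own z axis and vertical above 0.3 rad).
It also fails if it takes over 42 s, if anything falls off the work surface, if the arm or the gripper's body presses on something with over 40 N, if the wrist force passes 120 N, or if a joint passes its speed limit or range.

## Working session

There is one attempt and no reset: what is moved stays moved. The work goes in short steps, Python scripts to look and compute and a tool call to move; the robot and the scene stay as the last step left them, time stands still between calls to the robot, and variables do not carry over. Pictures are saved under pics/ and viewed, at most 10 in all, crops included, and the job is handed in when it is done.

Besides the shell and the picture viewer there is one more tool, called after "Call:" as name(argument=value, ...), one argument or row to a line, values as JSON. step_arm: Moves the arm, as the interface text tells. Its arguments: {"type":"object","properties":{"commands":{"type":"array"}},"required":["commands"]}

```bash
mkdir -p pics
cat > h.py <<'E'
import numpy as np, cv2
from cell import ctrl
def cloud(d):
    h,w=d["range_z"].shape; f=h/2/np.tan(np.radians(d["vfov"]/2))
    K=np.array([[f,0,d["cx"]],[0,f,d["cy"]],[0,0,1]])
    u,v=np.meshgrid(np.arange(w),np.arange(h))
    p=cv2.undistortPoints(np.stack([u,v],-1).reshape(-1,1,2).astype(float),K,np.array(d["D"],float)).reshape(h,w,2)
    z=d["range_z"][...,None]; c=np.concatenate([p*z,z],-1)
    T=np.linalg.inv(np.array(d["world_to_cam"])); return c@T[:3,:3].T+T[:3,3]
def save(d,n): cv2.imwrite(f"pics/{n}.png",d["image"][...,::-1])
E
python3 - <<'E'
from h import *
for n in("top","side"):
    d=ctrl.get_image(n); save(d,n+"0"); np.savez(n+"0.npz",P=cloud(d),im=d["image"])
    print(n,np.linalg.inv(d["world_to_cam"])[:3,3])
s=ctrl.read_state();print(s["clock"],s["eef_pos"],s["tool_rot"],s["width"],s["force"])
E
```

```text
top [ 433.13215404   35.42318511 1288.4727894 ]
side [ 255.43924581  753.64969821 1013.66665441]
0.1 [ 153.02939705 -631.14684389  230.46533924] [-3.13986453e+00  2.45469452e-05  2.37811311e-01] 85.22062560827645 [-0.52826974 -0.62681117 -0.00735288]
```

View pics/top0.png

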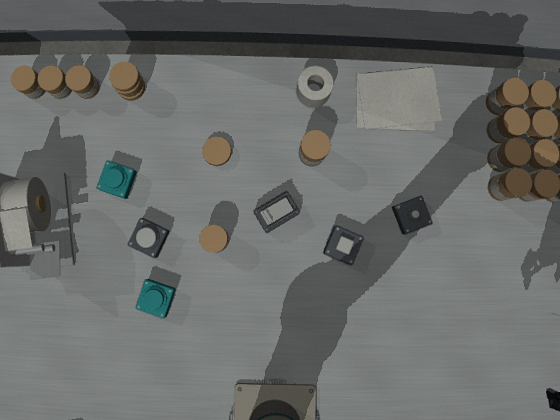

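View pics/side0.png

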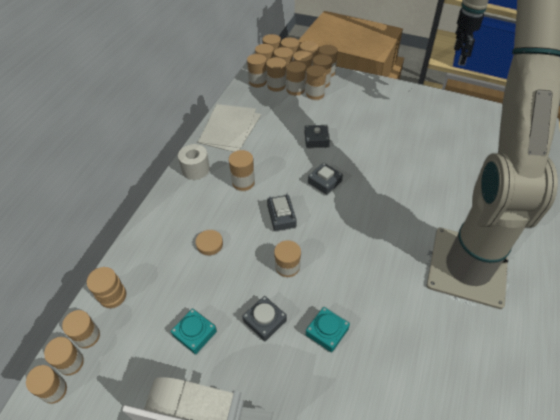

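The top view shows the rocker box at about (277,212), key box (344,245), stop box (411,214) and grey start box (148,238). The tub is at (214,238), the tube at (315,147) and the lid at (217,150). Next I'll measure these.

Run:
```python
from h import *
z=np.load("top0.npz");P=z["P"];im=z["im"].astype(int)
for n,(u,v) in dict(rocker=(277,212),key=(344,245),stop=(411,214),start=(148,238),tub=(214,238),tube=(315,147),lid=(217,150)).items():
    w=P[v-28:v+29,u-28:u+29]; c=im[v-28:v+29,u-28:u+29]
    m=(w[...,2]>(15 if n=='lid' else 33)); 
    k,l,st,ce=cv2.connectedComponentsWithStats(m.astype(np.uint8)); m=l==l[28,28]
    q=w[m]; r=cv2.minAreaRect(q[:,:2].astype(np.float32)); print(n,m.sum(),"rect",np.round(r[0]),np.round(r[1]),round(r[2]),"zmax",np.percentile(q[:,2],[50,98]).round())
    if n in('rocker','key','start'):
        b=m&(c.mean(-1)>110)&(w[...,2]>42); q=w[b]; r=cv2.minAreaRect(q[:,:2].astype(np.float32));print("  pale",b.sum(),q.mean(0).round(1),r)
im2=z["im"][180:245,240:315]; a=cv2.resize(im2,None,fx=8,fy=8,interpolation=2)
cv2.imwrite("pics/rock.png",a[...,::-1])
w=P[180:245,240:315].reshape(-1,3);c=im[180:245,240:315].mean(-1).ravel()
b=(w[:,2]>46)&(c>90);w=w[b];x=w-w.mean(0);e=np.linalg.svd(x[:,:2],full_matrices=False)[2][0]
t=x[:,:2]@e;print("axis",e)
for lo in range(-40,40,5):
    s=(t>=lo)&(t<lo+5)
    if s.any():print(lo,s.sum(),np.median(w[s],0).round(1))
```

```text
rocker 1052 rect [513.  10.] [107. 127.] 32 zmax [49. 67.]
  pale 403 [537.5   9.2  57.9] ((509.9577941894531, 27.040760040283203), (63.620361328125, 140.86239624023438), 59.46683120727539)
key 953 rect [466. -86.] [234.  92.] 83 zmax [40. 57.]
  pale 190 [ 457.5 -154.    78.7] ((466.7570495605469, -71.77032470703125), (61.83797073364258, 216.0101776123047), 1.440801739692688)
stop 935 rect [ 475. -176.] [ 79. 423.] 22 zmax [40. 54.]
start 967 rect [433. 209.] [337.  85.] 76 zmax [43. 57.]
  pale 301 [463.4 330.5  53.5] ((463.05877685546875, 330.2635803222656), (63.75259017944336, 59.72276306152344), 67.14009857177734)
tub 647 rect [465. 115.] [ 65. 159.] 0 zmax [75. 81.]
tube 849 rect [576. -43.] [ 71. 319.] 74 zmax [105. 110.]
lid 655 rect [573. 125.] [325.  73.] 20 zmax [22. 27.]
axis [ 0.8174775  -0.57596053]
-40 2 [503.8  31.5  62.9]
-35 13 [508.7  32.8  61.6]
-30 25 [515.9  33.1  62.5]
-25 33 [523.   35.5  64.2]
-20 28 [526.6  32.1  62.3]
-15 27 [526.3  23.5  57.7]
-10 35 [531.5  21.   56.1]
-5 31 [534.3  16.3  55.1]
0 34 [536.7  11.4  54.6]
5 34 [539.4   6.6  53.8]
10 32 [543.1   3.   52.7]
15 33 [544.9  -3.2  51. ]
20 30 [549.9  -5.6  50.6]
25 31 [550.4 -13.   49.1]
30 24 [555.4 -12.9  48.1]
35 15 [562.7 -12.7  48.3]
```

View pics/rock.png

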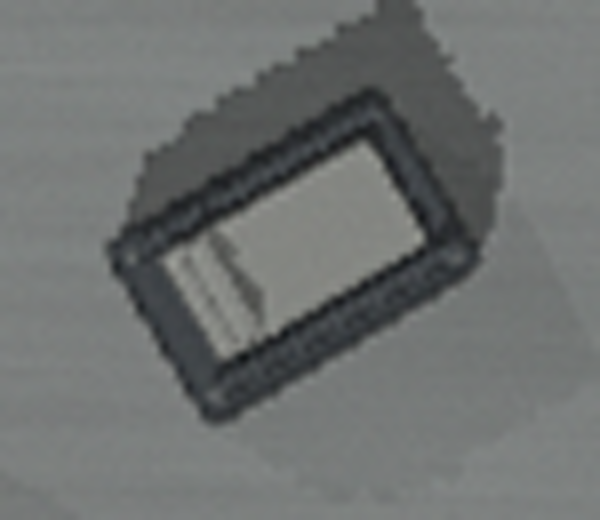

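```bash
cat >> h.py <<'E'
def at_z(d,u,v,z):
    h=420; f=h/2/np.tan(np.radians(d["vfov"]/2)); K=np.array([[f,0,d["cx"]],[0,f,d["cy"]],[0,0,1]])
    p=cv2.undistortPoints(np.array([[[u,v]]],float),K,np.array(d["D"],float))[0,0]
    T=np.linalg.inv(np.array(d["world_to_cam"])); r=T[:3,:3]@[p[0],p[1],1]; o=T[:3,3]
    return o+r*(z-o[2])/r[2]
E
python3 - <<'E'
from h import *
d=ctrl.get_image("top"); im=d["image"].astype(int).mean(-1);P=cloud(d)
for n,(u,v),z,R in (("key",(344,245),54,11),("start",(148,238),54,16)):
    w=im[v-R:v+R+1,u-R:u+R+1]; m=(w>125).astype(np.uint8)
    k,l,st,ce=cv2.connectedComponentsWithStats(m); i=l[R,R]; c=ce[i]+[u-R,v-R]
    print(n,st[i],c,at_z(d,*c,z).round(1),np.median(P[v-R:v+R+1,u-R:u+R+1][l==i],0).round(1))
for n,p,z in(("ridge",(267.7,216.9),66),("corner",(254.5,211.5),40),("c",(286.5,191.5),40),("c",(299.5,211.5),40),("c",(267,232.5),40)): print(n,at_z(d,*p,z).round(1))
E
```

```text
key [  4   3  16  17 171] [344.45614035 244.85964912] [ 458.  -158.6   54. ] [ 457.7 -158.1   53. ]
start [  4   6  19  19 274] [145.4270073  237.13868613] [464.  330.3  54. ] [464.  330.4  53.9]
ridge [520.9  31.4  66. ]
corner [535.3  64.4  40. ]
c [587.4 -13.8  40. ]
c [538.3 -47.2  40. ]
c [484.1  32.1  40. ]
```

Call:
step_arm(
  commands=[0, 0, 0, 0, 0, 0, 0, 0, 0, 0, 0, 0, 0, 0],
)

```text
clock: 0.35
eef_pos: [153.1, -631.6, 231.1]
tool_rot: [-3.141, -0.0, 0.238]
force: [0.9, -0.1, 0.1]
width: 58.9
gripper_force: 0.0
```

Call:
step_arm(
  commands=[51.3, -55.9, 6, 0, 0, 0, 0, 51.3, -55.9, 6, 0, 0, 0, 0, 51.3, -55.9, 6, 0, 0, 0, 0, 51.3, -55.9, 6, 0, 0, 0, 0, 51.3, -55.9, 6, 0, 0, 0, 0, 51.3, -55.9, 6, 0, 0, 0, 0, 51.3, -55.9, 6, 0, 0, 0, 0, 51.3, -55.9, 6, 0, 0, 0, 0, 51.3, -55.9, 6, 0, 0, 0, 0, 51.3, -55.9, 6, 0, 0, 0, 0],
)

```text
clock: 1.35
eef_pos: [395.1, -193.8, 192.1]
tool_rot: [3.141, -0.001, 0.237]
force: [0.9, -1.0, -0.2]
width: -0.2
gripper_force: 0.0
```

Run:
```python
from h import *
s=ctrl.read_state();print(np.round(s["qpos"],2),s["eef_pos"])
```

```text
[ 0.38  0.4   0.01  2.12 -0.01  0.62 -0.93] [ 395.0947847  -193.78019179  192.09857971]
```

Call:
step_arm(
  commands=[17.5, -19.1, 5, 0, 0, 0, 0, 17.5, -19.1, 5, 0, 0, 0, 0, 17.5, -19.1, 5, 0, 0, 0, 0, 17.5, -19.1, 5, 0, 0, 0, 0, 17.5, -19.1, 5, 0, 0, 0, 0, 17.5, -19.1, 5, 0, 0, 0, 0, 17.5, -19.1, 5, 0, 0, 0, 0, 17.5, -19.1, 5, 0, 0, 0, 0, 17.5, -19.1, 5, 0, 0, 0, 0],
)

```text
clock: 2.25
eef_pos: [518.6, 29.1, 142.2]
tool_rot: [3.141, 0.001, 0.235]
force: [-0.2, 0.2, 0.5]
width: 0.1
gripper_force: 0.0
```

Run:
```python
from h import *
d=ctrl.get_image("wrist"); save(d,"w1");print(np.linalg.inv(d["world_to_cam"])[:3,3],ctrl.read_state()["eef_pos"])
```

```text
[596.81592374  47.70761951 285.0402873 ] [518.72011842  29.1744755  142.29358149]
```

View pics/w1.png

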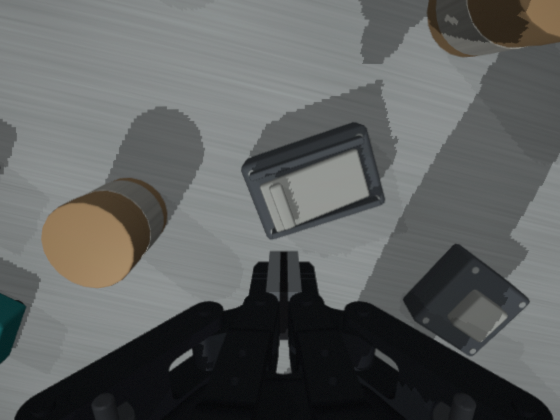

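The wrist view shows the ridge at about (280,206), just ahead of the shut fingertips at (284,255). The tub is on the left and the key box at the lower right.

Run:
```python
from h import *
d=ctrl.get_image("wrist");P=cloud(d)
for p in((275,205),(280,206),(285,206)): print(at_z(d,*p,66).round(1),P[p[1],p[0]].round(1))
m=(P[...,2]>62)&(P[...,2]<70)&(np.hypot(P[...,0]-521,P[...,1]-32)<25); print(m.sum(),P[m].mean(0).round(1))
print(P[255,284].round(1))
```

```text
[523.9  36.2  66. ] [522.   35.9  60.3]
[524.   32.6  66. ] [524.3  32.7  67. ]
[524.8  29.2  66. ] [525.   29.2  66.6]
646 [524.2  31.7  65.9]
[529.5  31.3 150.3]
```

Call:
step_arm(
  commands=[0.4, -0.3, 2.5, 0, 0, 0, 0, 0.4, -0.3, 5, 0, 0, 0, 0, 0.4, -0.3, 6.5, 0, 0, 0, 0, 0.4, -0.3, 7.2, 0, 0, 0, 0, 0.4, -0.3, 7.6, 0, 0, 0, 0, 0.4, -0.3, 8, 0, 0, 0, 0, 0.4, -0.3, 8.3, 0, 0, 0, 0, 0.4, -0.3, 8.5, 0, 0, 0, 0, 0.4, -0.3, 8.6, 0, 0, 0, 0],
)

```text
clock: 3.25
eef_pos: [522.7, 35.6, 56.2]
tool_rot: [-3.141, -0.001, 0.238]
force: [-2.4, 1.9, 2.5]
width: 0.1
gripper_force: 1.8
```

Call:
step_arm(
  commands=[0, 0, 0.1, 0, 0, 0, 0, 0, 0, 0.2, 0, 0, 0, 0, 0, 0, 0.3, 0, 0, 0, 0, 0, 0, 0.3, 0, 0, 0, 0],
)

```text
clock: 3.65
eef_pos: [522.9, 35.7, 55.0]
tool_rot: [-3.141, -0.002, 0.238]
force: [-5.4, 2.5, 22.5]
width: -0.2
gripper_force: 11.4
```

Call:
step_arm(
  commands=[0, 0, -2, 0, 0, 0, 0, 0, 0, -5, 0, 0, 0, 0, 0, 0, -9, 0, 0, 0, 0, 0, 0, -9, 0, 0, 0, 0, 0, 0, -9, 0, 0, 0, 0],
)

```text
clock: 4.15
eef_pos: [523.9, 34.7, 143.8]
tool_rot: [3.14, -0.004, 0.237]
force: [-0.6, 0.1, -0.9]
width: -0.0
gripper_force: 0.0
```

Run:
```python
from h import *
s=ctrl.read_state();print(s["eef_pos"])
d=ctrl.get_image("wrist");P=cloud(d); c=np.array([536.3,8.9]);a=np.array([-.555,.832])
t=(P[...,:2]-c)@a; n=(P[...,:2]-c)@[.832,.555]
for lo in range(-36,37,6):
    m=(abs(n)<12)&(t>=lo)&(t<lo+6)&(P[...,2]<90); print(lo,m.sum(),np.median(P[m][:,2]).round(1) if m.any() else '')
```

```text
[523.88004511  34.73834742 143.81322974]
-36 277 61.4
-30 272 60.2
-24 267 59.0
-18 266 57.7
-12 257 56.5
-6 250 55.2
0 249 54.1
6 241 52.8
12 236 51.7
18 249 50.6
24 239 55.6
30 195 49.1
36 184 40.4
```

Rocker is fully on: its slope has reversed to 0.2 rad and the ridge is at 55.6 mm. On to the key.

Call:
step_arm(
  commands=[-11, 17.2, 0, 0, 0, 0, 0, -11, 17.2, 0, 0, 0, 0, 0, -11, 17.2, 0, 0, 0, 0, 0, -11, 17.2, 0, 0, 0, 0, 0, -11, 17.2, 0, 0, 0, 0, 0, -11, 17.2, 0, 0, 0, 0, 0, -11, 17.2, 0, 0, 0, 0, 0],
)

```text
clock: 4.9
eef_pos: [456.2, -156.6, 142.1]
tool_rot: [-3.14, 0.001, 0.239]
force: [-0.6, 0.5, 0.9]
width: -0.1
gripper_force: 0.0
```

Run:
```python
from h import *
s=ctrl.read_state();print(s["eef_pos"])
d=ctrl.get_image("wrist");P=cloud(d); 
m=(P[...,2]>50)&(P[...,2]<60)&(np.hypot(P[...,0]-458,P[...,1]+158.6)<35);q=P[m]
print(m.sum(),q.mean(0),cv2.minAreaRect(q[:,:2].astype(np.float32)))
```

```text
[ 456.17948767 -156.5817124   142.0790682 ]
2145 [ 459.41165513 -160.84303793   53.1359014 ] ((458.37969970703125, -161.1250457763672), (35.95024108886719, 36.12153625488281), 68.10124969482422)
```

Call:
step_arm(
  commands=[0.1, 0.4, 3, 0, 0, 0, 0, 0.1, 0.4, 6, 0, 0, 0, 0, 0.1, 0.4, 7.8, 0, 0, 0, 0, 0.1, 0.4, 8.5, 0, 0, 0, 0, 0.1, 0.4, 8.8, 0, 0, 0, 0, 0.1, 0.4, 9.1, 0, 0, 0, 0, 0.1, 0.4, 9.4, 0, 0, 0, 0, 0.1, 0.4, 9.6, 0, 0, 0, 0, 0.1, 0.4, 9.7, 0, 0, 0, 0, 0.1, 0.4, 9.7, 0, 0, 0, 0],
)

```text
clock: 5.95
eef_pos: [458.5, -161.3, 46.2]
tool_rot: [3.141, -0.001, 0.238]
force: [0.5, 2.5, 2.2]
width: -0.1
gripper_force: 1.6
```

Call:
step_arm(
  commands=[0, 0, 0.1, 0, 0, 0, 0, 0, 0, 0.2, 0, 0, 0, 0, 0, 0, 0.3, 0, 0, 0, 0, 0, 0, 0.3, 0, 0, 0, 0],
)

```text
clock: 6.35
eef_pos: [458.6, -161.5, 45.7]
tool_rot: [3.141, -0.002, 0.238]
force: [-4.1, 5.6, 33.9]
width: -0.2
gripper_force: 16.9
```

Call:
step_arm(
  commands=[0, 0, -2, 0, 0, 0, 0, 0, 0, -5, 0, 0, 0, 0, 0, 0, -10, 0, 0, 0, 0, 0, 0, -10, 0, 0, 0, 0, 0, 0, -10, 0, 0, 0, 0],
)

```text
clock: 6.85
eef_pos: [458.6, -162.6, 144.0]
tool_rot: [3.139, -0.002, 0.237]
force: [0.0, 1.0, -0.5]
width: -0.2
gripper_force: 0.0
```

Run:
```python
from h import *
s=ctrl.read_state();print(s["eef_pos"])
d=ctrl.get_image("wrist");P=cloud(d); 
m=(P[...,2]<80)&(np.hypot(P[...,0]-459,P[...,1]+160.5)<14);print(m.sum(),np.median(P[m],0))
```

```text
[ 458.55847237 -162.60895235  144.02843455]
985 [ 459.27192554 -160.43129747   46.24328453]
```

Call:
step_arm(
  commands=[12.2, -47.8, 0, 0, 0, 0, 0, 12.2, -47.8, 0, 0, 0, 0, 0, 12.2, -47.8, 0, 0, 0, 0, 0, 12.2, -47.8, 0, 0, 0, 0, 0, 12.2, -47.8, 0, 0, 0, 0, 0, 12.2, -47.8, 0, 0, 0, 0, 0, 12.2, -47.8, 0, 0, 0, 0, 0, 12.2, -47.8, 0, 0, 0, 0, 0, 12.2, -47.8, 0, 0, 0, 0, 0, 12.2, -47.8, 0, 0, 0, 0, 0],
)

```text
clock: 7.9
eef_pos: [462.7, 333.9, 140.9]
tool_rot: [3.14, 0.003, 0.239]
force: [-0.3, -0.2, -0.3]
width: -0.2
gripper_force: 0.0
```

Call:
step_arm(
  commands=[0, 0, 0, 0, 0, 0, 0, 0, 0, 0, 0, 0, 0, 0],
)

```text
clock: 8.1
eef_pos: [462.7, 331.9, 140.8]
tool_rot: [3.14, 0.003, 0.24]
force: [0.4, -0.8, -0.6]
width: 0.3
gripper_force: 0.0
```

Run:
```python
from h import *
s=ctrl.read_state();print(s["eef_pos"],np.round(s["qpos"],2))
d=ctrl.get_image("wrist");P=cloud(d); 
m=(P[...,2]>50)&(P[...,2]<60)&(np.hypot(P[...,0]-464,P[...,1]-330)<35);q=P[m]
print(m.sum(),q.mean(0),cv2.minAreaRect(q[:,:2].astype(np.float32)))
```

```text
[462.6545425  331.85092332 140.80384634] [-0.72  0.63  0.08  1.83 -0.08  0.68 -1.93]
3293 [465.27964794 329.01045763  54.11169235] ((464.1304626464844, 328.5802001953125), (48.595916748046875, 48.820308685302734), 40.5317497253418)
```

Call:
step_arm(
  commands=[0.1, 0.2, 3, 0, 0, 0, 0, 0.1, 0.2, 6, 0, 0, 0, 0, 0.1, 0.2, 7.8, 0, 0, 0, 0, 0.1, 0.2, 8.5, 0, 0, 0, 0, 0.1, 0.2, 8.9, 0, 0, 0, 0, 0.1, 0.2, 9.2, 0, 0, 0, 0, 0.1, 0.2, 9.4, 0, 0, 0, 0, 0.1, 0.2, 9.5, 0, 0, 0, 0, 0.1, 0.2, 9.6, 0, 0, 0, 0, 0.1, 0.2, 9.6, 0, 0, 0, 0],
)

```text
clock: 9.15
eef_pos: [466.0, 329.7, 47.4]
tool_rot: [3.141, -0.001, 0.237]
force: [0.3, -3.9, 4.3]
width: 0.3
gripper_force: 2.3
```

Call:
step_arm(
  commands=[0, 0, 0.1, 0, 0, 0, 0, 0, 0, 0.2, 0, 0, 0, 0, 0, 0, 0.2, 0, 0, 0, 0],
)

```text
clock: 9.45
eef_pos: [466.0, 329.8, 46.8]
tool_rot: [3.142, -0.001, 0.237]
force: [-2.0, -5.5, 19.9]
width: -0.2
gripper_force: 9.2
```

Call:
step_arm(
  commands=[0, 0, -2, 0, 0, 0, 0, 0, 0, -5, 0, 0, 0, 0, 0, 0, -10, 0, 0, 0, 0, 0, 0, -15, 0, 0, 0, 0, 0, 0, -15, 0, 0, 0, 0, 0, 0, -15, 0, 0, 0, 0],
)

```text
clock: 10.05
eef_pos: [465.8, 331.9, 196.4]
tool_rot: [-3.139, -0.004, 0.239]
force: [-1.0, 0.8, -0.1]
width: -0.3
gripper_force: 0.0
```

Run:
```python
from h import *
d=ctrl.get_image("wrist");P=cloud(d)
m=(P[...,2]<80)&(np.hypot(P[...,0]-464,P[...,1]-329.5)<15);print(m.sum(),np.median(P[m],0))
d=ctrl.get_image("top"); P=cloud(d)
print("key",P[243:247,342:347,2].mean(),"rocker",at_z(d,267.7,216.9,55),P[217,262:292:3,2].round())
save(d,"top1")
```

```text
832 [464.2968591  329.56837459  54.260338  ]
key 45.53309563777134 rocker [521.70125357  31.39653611  55.        ] [40. 51. 56. 53. 52. 50. 59. 42. 48. 41.]
```

View pics/top1.png

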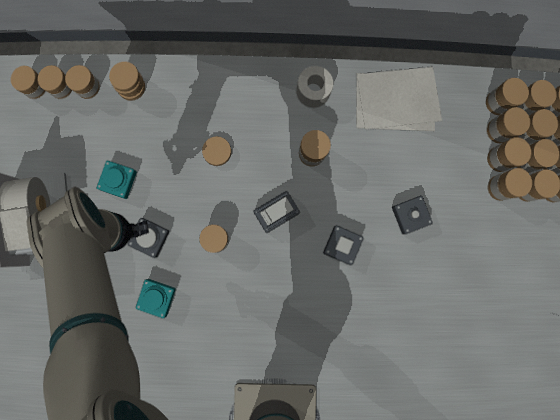

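The top view shows the boxes, tub (214,238), tube (315,147) and lid (217,150) where they started. The key reads about 45.5 mm (in), the ridged end of the rocker is down, and the start button has sprung back to 54 mm.

```bash
python3 -c "
from cell import ctrl; print(ctrl.finish_job())"
```

```text
the job is handed in; nothing more can be done
None
```

I pressed the rocker's ridged end down, pushed the square key in, then pressed the large round button. Camera checks showed the rocker and key staying put and the button sprung back. No box, tub, tube or lid had visibly moved, and I handed the job in at about 10 s; no verdict was returned.

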